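Complete the calibration kit and show the filter plate to the code reader

ROBOT

A 6-joint arm with a two-finger parallel gripper is mounted at the origin on the work surface. World frame = base frame: x ahead of the robot, y to its left, z up, the work surface at z = 0. Lengths are in mm, angles in rad, forces in N, time in s.
With the tool pointing down it reaches from about 250 to 775 mm from the base axis. Payload 4 kg.
Tool frame: the origin (TCP) lies at the very end of the fingers, on their centre line; the grasp point (between the pads) lies 19 mm behind it; z points along the fingers, y is the line along which they close (so a half turn about z gives the same grasp; the last joint's range is limited). The gripper opens to 94 mm and grips with 3 to 60 N. Pads are 16 mm wide; open, the fingers measure 119 mm over their backs; the gripper's body (75 mm by 177 mm) begins 78 mm behind the grasp point.
Start: joints at [1.096, 0.087, 1.371, -0, 1.684, -0.103], TCP at [199.822, 512.437, 205.506] pointing down, gripper open.
Joint ranges: [-3.1, 3.1], [-0.76, 2.03], [0.27, 2.55], [-1.08, 4.22], [0.17, 2.65], [-2.57, 2.57]. Speed limits (rad/s): [2.79, 2.79, 3.14, 3.14, 3.14, 3.14].

INTERFACE

Orientations are given as a rotation vector (axis times angle).
In Python, from plant import robot gives the robot as it stands.
- The arm moves only by the shell command python3 -m jog 'ROWS' [FORCE]. ROWS is JSON, a list of rows, each an object with "gripper": the finger opening in cm, from 0 to 9.4; "offset": the shift along the world's x, y, z in cm, a list of three; "rot": the turn, a rotation vector about the world's x, y, z in degrees, a list of three. A call has 1 to 10 rows; each row shifts and turns the commanded pose from where the row before left it; what a row does not reach is not made up. A row lasts 1/8 s, in which the tool goes at most 62.5 mm and 10.7 degrees, less where a joint would pass 70% of its speed; a pose out of reach is approached as far as the arm can. A call with a gripper value outside its range is refused whole. The fingers move at their own pace and stop on an object; FORCE is the grip in N (left out, the last holds). Time passes only in rows, so rows that do not move let the fingers close. It gives the time, the measured TCP pose, the force, the opening and the grip force at its end, in the units of the state.
- robot.state(): the state, without advancing time (a new reading comes with each control period).
- robot.capture(name): name is "scene" or "top" or "wrist"; returns the picture (384x512x3 uint8, blue, green, red); there is no depth.
- robot.camera_params(name): a dict with "fx", "fy", "cx", "cy" (pixels), "view" (4x4, takes a point from world to camera coordinates); the wrist camera has in their place "T_tool_cam" (4x4, takes a point from camera to tool coordinates, whose origin is the TCP and whose axes are the flange's). Camera axes: x right, y up, looking along -z (the intrinsics and any distortion apply to the point x, -y, -z); pixel columns grow to the right and rows downward; lengths in mm; the calibration is good to about 2 mm. The wrist camera is an equidistant fisheye: a pixel r from the principal point sees the ray r / f radians off the axis. A picture is of the moment at which its call begins: read the wrist's pose just before it. camera_params takes no time and is no camera call.
- robot.job_done(): hands the job in; it is judged then, once.
Trained networks look in the newest picture that a camera, given by its name, has taken for a name from the list of things; names that differ only in an ending like _2 or _b are one class to them, and where a whole thing is asked for, a point or a joint stands for the part that bears it (a point fixed in the world has none). Each returns a list of dicts, best first, with "confidence" (0 to 1); they miss things now and then, are a little off and sometimes report something else, mostly with a low value. They report only what shows in the picture. A call takes as long as a camera call. They do not tell look-alikes from the thing itself.
- robot.recognise(camera, target): "centre" ([column, row] in pixels, amid what is visible of it).
The state is a dict: "t": time; "joint_positions": joint angles; "qd": joint speeds; "effort": joint torques, N m; "eef_pos": TCP position; "eef_rot": TCP orientation; "wrist_force": force on the tool from outside, world axes, zero at the start; "ft_torque": the same for the moment, N m; "width": opening from 0.0 (shut) to 1.0 (fully open); "grip_force": force on a finger pad.
Only numpy, scipy, OpenCV 4.12 (cv2) and the standard library are available. Lean on these libraries where they do the work, as an engineer would, in place of code of your own. Each camera call takes 0.05 s, during which the arm holds its last target. There are 200 camera calls.

TASK

Complete the calibration kit: stand the two loose jars upright in the two empty cells of the divided crate, one to a cell, set down and not dropped. Then find the filter plate by its notched corner, take it from the stand by its clear glass and present it to the code reader: the label on its frosted end turned up towards the reader's window, square to it and about 100 mm in front of it, uncovered. Finish while still holding the plate there, still and touching nothing else; leave the blank plates and the screwdriver where they are and the other two jars in their cells.

Things in the scene. Friction and masses are not known exactly. Their poses are not given: they have to be found in the camera images.
- jar1_center (a point): loose white jar, a plain cylinder 42 mm across and 100 mm tall with a screw cap as wide as the body, standing on the bench; point at its centre, 50 mm up; z up along the jar. Mass about 0.13 kg
- jar2_center (a point): second loose jar, the same
- kept1_center (a point): jar of the same make already standing in a cell of the crate; point at its centre, z up
- kept2_center (a point): second jar already in the crate, in the cell beside the first; the other two cells are empty
- crate_floor (a point): fixed grey divided crate, 146 x 146 mm outside, 40 mm high, outer walls and dividers 6 mm thick, all of equal height, floor 6 mm thick; open above. Point: centre of the crate at the height of the inner floor (6 mm above the bench). x and y run along its walls: the four square cells, each 64 x 64 mm inside, are centred at x = +/-35 mm, y = +/-35 mm. Fingers that hold a jar in its upper half stay above the walls
- plate_center (a point): the filter plate: glass, 100 mm long (x), 8 mm thick (y), 60 mm high (z), about 0.12 kg, standing on a long edge in a slot of the stand; point at its centre, 30 mm above its lower edge. The last 32 mm towards +x are frosted, and that end has a 12 x 12 mm notch cut out of its upper corner (+x, +z); the remainder is clear. The label is on the +y face only: whoever looks at that face of the standing plate sees the notch at upper left
- plate_label (a point): centre of the paper label (24 x 34 mm, with a square code) on the frosted end of the filter plate, on its surface: 34 mm to +x, 4 mm to +y and 5 mm down from the plate's centre; same axes, so +y points out of the label
- blank1_center (a point): blank plate of clear glass, 100 x 8 x 60 mm, with four square corners and no label, standing in another slot of the stand, parallel to the filter plate; point at its centre
- blank2_center (a point): second blank plate, the same; which plate is in which slot varies
- rack: fixed black plastic stand, 80 (x) x 158 (y) x 20 mm high; origin at the centre of its underside. Three slots run along x at y = -48, 0 and +48 mm, 11 mm wide, open at the ends and above, their floor 6 mm and their top edge 20 mm above the bench, so the plates stand 46 mm out of it; every plate lies along the slots and may be drawn straight up
- reader_head: window of the fixed code reader: a white head, 52 x 64 mm and 75 mm deep, on a bent tube on a round foot beyond it, looking back towards the robot and down at 45 degrees. Origin at the centre of the window, about 271 mm above the bench; +z points out of the window along its line of sight, y is level. It reads a label held at z = 100 mm on this line with its face square to it, whichever way the label is turned about the line
- driver: screwdriver with a black handle, 200 mm long and 26 mm thick, lying on the bench; origin under its middle, x towards the blade; to be left alone
There are look-alikes about, which are no part of the job. What is shaped like the part that bears jar2_center but blue or purple is not meant.

How it is judged (in metres and radians):
On the way, in this order (a step that is already met when the one before it is completed fails the run):
1. both loose jars stand upright in cells of the crate, let go (x of jar1_center in the frame of crate_floor between -0.068 and 0.068 m and y of jar1_center in the frame of crate_floor between -0.068 and 0.068 m and z of jar1_center in the frame of crate_floor between 0.044 and 0.056 m and angle between each of jar1_center, jar2_center's own z axis and vertical below 0.12 rad and x of jar2_center in the frame of crate_floor between -0.068 and 0.068 m and y of jar2_center in the frame of crate_floor between -0.068 and 0.068 m and z of jar2_center in the frame of crate_floor between 0.044 and 0.056 m and contact force between the fingers and jar1 below 0.05 N and contact force between the fingers and jar2 below 0.05 N), for 0.2 s.
2. the filter plate is lifted clear of the stand in the fingers (height (world z) of plate_center above 0.09 m and contact force between the fingers and plate above 0.5 N), for 0.1 s.
At the end, for the whole second after the job is handed in: Four jars upright (0.12 rad) on the crate floor, untouched. Plate held still, centre over 130 mm up, touching neither stand nor reader; label within 30 mm of the line of sight (each way), 70 to 130 mm from the window, facing up to it within 0.35 rad; grip over 22 mm from the label centre (x of jar1_center in the frame of crate_floor between -0.068 and 0.068 m and y of jar1_center in the frame of crate_floor between -0.068 and 0.068 m and z of jar1_center in the frame of crate_floor between 0.044 and 0.056 m and angle between each of jar1_center, jar2_center, kept1_center, kept2_center's own z axis and vertical below 0.12 rad and x of jar2_center in the frame of crate_floor between -0.068 and 0.068 m and y of jar2_center in the frame of crate_floor between -0.068 and 0.068 m and z of jar2_center in the frame of crate_floor between 0.044 and 0.056 m and x of kept1_center in the frame of crate_floor between -0.068 and 0.068 m and y of kept1_center in the frame of crate_floor between -0.068 and 0.068 m and z of kept1_center in the frame of crate_floor between 0.044 and 0.056 m and x of kept2_center in the frame of crate_floor between -0.068 and 0.068 m and y of kept2_center in the frame of crate_floor between -0.068 and 0.068 m and z of kept2_center in the frame of crate_floor between 0.044 and 0.056 m and contact force between the arm and jar1 below 0.05 N and contact force between the arm and jar2 below 0.05 N and contact force between the arm and kept1 below 0.05 N and contact force between the arm and kept2 below 0.05 N and contact force between the fingers and plate above 1 N and height (world z) of plate_center above 0.13 m and linear speed of plate below 0.03 m/s and contact force between plate and rack below 0.05 N and contact force between plate and reader below 0.05 N and z of plate_label in the frame of reader_head between 0.07 and 0.13 m and x of plate_label in the frame of reader_head between -0.03 and 0.03 m and y of plate_label in the frame of reader_head between -0.03 and 0.03 m and angle between the y axis of plate_center and the z axis of reader_head, either way round below 0.35 rad and angle between plate_center's own y axis and vertical below 1.2 rad and distance between the grasp point and plate_label above 0.022 m); the arm keeps its last pose, push and grip.
It fails at once if a jar is let go more than 20 mm above the crate's floor ((contact force between the fingers and jar1 below 0.02 N and height (world z) of jar1_center above 0.078 m) or (contact force between the fingers and jar2 below 0.02 N and height (world z) of jar2_center above 0.078 m)).
It fails at once if a blank plate is moved by more than 15 mm or tipped (distance of any of blank1_center, blank2_center from where it was at the start of the episode above 0.015 m or angle between any of blank1_center, blank2_center's own z axis and vertical above 0.35 rad).
It fails at once if the screwdriver is moved by more than 20 mm (distance of driver from where it was at the start of the episode above 0.02 m).
It also fails if it takes over 66 s, if anything falls off the work surface, if the arm or the gripper's body presses on something with over 40 N, if the wrist force passes 120 N, or if a joint passes its speed limit or range.

## Working session

There is one attempt and no reset: what is moved stays moved. The work goes in short steps, Python scripts to look and compute and a shell command to move; the robot and the scene stay as the last step left them, time stands still between calls to the robot, and variables do not carry over. Pictures are saved under pics/ and viewed, at most 10 in all, crops included, and the job is handed in when it is done.

```bash
ls; mkdir -p pics; cat > h.py <<'E'
import numpy as np, cv2
from plant import robot
def ray(cam,px):
    p=robot.camera_params(cam); d=np.array([(px[0]-p['cx'])/p['fx'],-(px[1]-p['cy'])/p['fy'],-1.])
    V=np.array(p['view']); R=V[:3,:3]; o=-R.T@V[:3,3]; return o,R.T@d
def at(cam,px,z):
    o,d=ray(cam,px); return o+d*(z-o[2])/d[2]
def proj(cam,P):
    p=robot.camera_params(cam); V=np.array(p['view']); c=V[:3,:3]@np.array(P)+V[:3,3]
    return np.array([p['cx']+p['fx']*c[0]/-c[2],p['cy']+p['fy']*-c[1]/-c[2]])
E
python3 - <<'E'
from h import *
ims=[]
for c in ('scene','top'):
    im=robot.capture(c); cv2.imwrite(f'pics/{c}0.png',im)
    print(c,{k:np.round(v,3).tolist() for k,v in robot.camera_params(c).items()})
    for n,z in (('jar2_center',50),('kept1_center',50),('crate_floor',6),('plate_center',36),('blank1_center',36),('plate_label',30),('rack',10),('reader_head',271),('driver',13)):
        try: r=robot.recognise(c,n)
        except Exception as e: print(n,e); continue
        for d in r[:6]: print(n,np.round(d['centre']),round(d['confidence'],2),at(c,d['centre'],z).round())
print(robot.state())
E
```

```text
pics
scene {'fx': 473.731, 'fy': 473.731, 'cx': 257.858, 'cy': 186.118, 'view': [[0.026, 1.0, 0.01, -4.939], [-0.8, 0.015, 0.6, 354.941], [0.599, -0.023, 0.8, -1971.259], [0.0, 0.0, 0.0, 1.0]]}
jar2_center [291. 259.] 0.88 [767.  89.  50.]
jar2_center [328. 255.] 0.86 [754. 204.  50.]
jar2_center [306. 210.] 0.74 [585. 149.  50.]
jar2_center [302. 232.] 0.66 [668. 129.  50.]
kept1_center [346. 210.] 0.68 [587. 285.  50.]
crate_floor [251. 183.] 0.28 [433. -31.   6.]
plate_center [269. 198.] 0.59 [522.  30.  36.]
blank1_center [259. 184.] 0.53 [461.  -2.  36.]
plate_label [266. 193.] 0.55 [496.  20.  30.]
rack [269. 204.] 0.78 [529.  29.  10.]
reader_head [135. 149.] 0.71 [ 498. -387.  271.]
driver [212. 226.] 0.59 [ 617. -163.   13.]
top {'fx': 399.797, 'fy': 399.797, 'cx': 258.206, 'cy': 194.235, 'view': [[0.023, -0.999, 0.028, -36.643], [0.985, 0.027, 0.169, -618.939], [-0.17, 0.024, 0.985, -1105.184], [0.0, 0.0, 0.0, 1.0]]}
jar2_center [185. 142.] 0.79 [770. 198.  50.]
jar2_center [207. 171.] 0.64 [684. 130.  50.]
jar2_center [225. 148.] 0.64 [757.  80.  50.]
jar2_center [200. 203
[... 437 characters left out ...]
]
{'t': 1.0, 'joint_positions': array([ 1.09592437e+00,  8.71958494e-02,  1.37068729e+00, -1.77189945e-05,
        1.68358002e+00, -1.03106491e-01]), 'qd': array([ 2.91188137e-04, -1.36522257e-03, -7.76773934e-05,  2.08460166e-04,
       -4.19726962e-05,  2.42404257e-03]), 'effort': array([ 7.60380171e-04, -3.40041482e+01, -3.02611756e+01,  7.19149271e-02,
        2.34920578e-02,  1.93831528e-05]), 'eef_pos': array([199.82046806, 512.44930623, 205.51460432]), 'eef_rot': array([5.80603852e-01, 3.08742055e+00, 1.87085517e-04]), 'wrist_force': array([ 0.13033324, -0.13262485,  0.330159  ]), 'ft_torque': array([0.01898199, 0.00465797, 0.01696369]), 'grip_force': 0.0, 'width': 1.0003734987360753}
```

View pics/scene0.png

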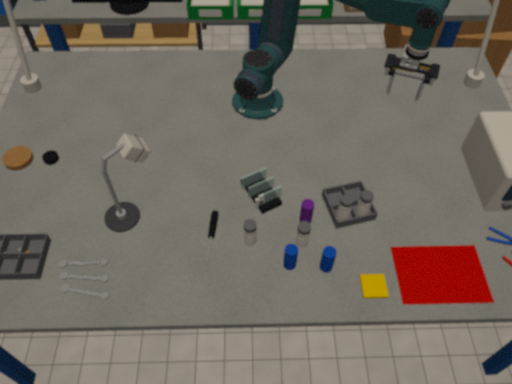

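View pics/top0.png

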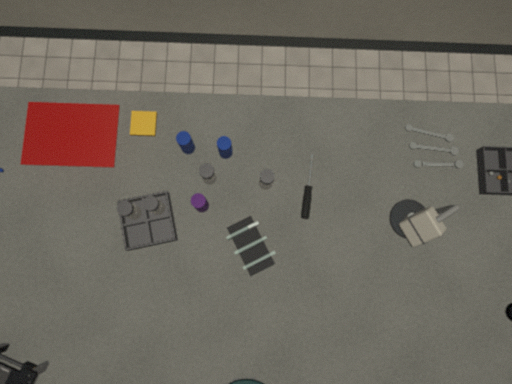

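The scene shows white/grey jars at top-picture (207,171) and (267,177). The blue ones at (185,142) and (225,148) and the purple one at (200,203) are look-alikes. The crate is at (148,221), with its kept jars in the two upper cells. The rack is at (251,246), the reader at (424,228) and the driver at (308,201).

Next, an enlarged composite to confirm the jars and measure the crate and rack.

```bash
python3 - <<'E'
from h import *
t=cv2.imread('pics/top0.png'); s=cv2.imread('pics/scene0.png')
f=lambda im,x,y,w,h:cv2.resize(im[y:y+h,x:x+w],(400,300),interpolation=cv2.INTER_CUBIC)
a=np.hstack([f(t,110,180,80,80*3//4),f(t,200,150,133,100)])
b=np.hstack([f(s,230,160,66,50),f(t,380,190,80,60)])
cv2.imwrite('pics/comp.png',np.vstack([a,b]))
E
```

```text
(no output)
```

View pics/comp.png

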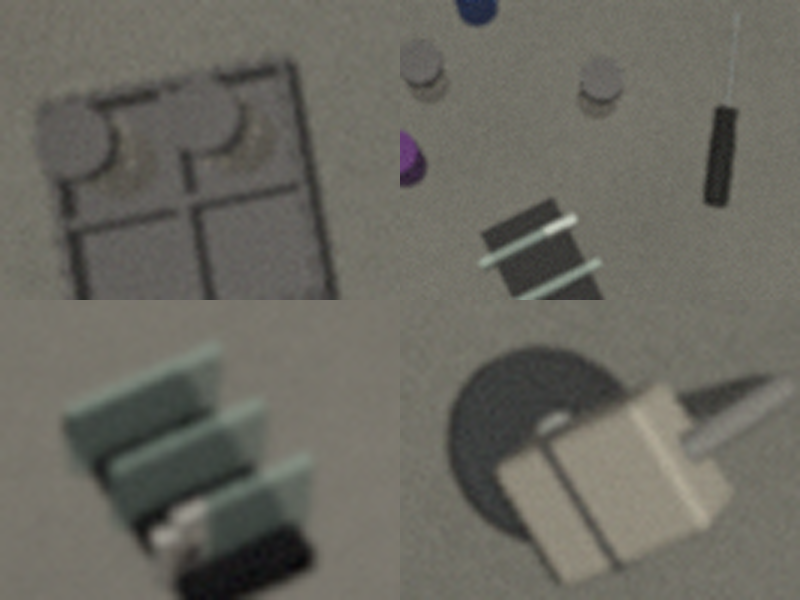

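Upper-left panel: the crate's lower two cells are empty, with the divider cross at about top px (149,221). Upper right: the white jars' caps are at about (207,171) and (267,177). The filter plate is the plate farthest from the robot, at top px (227,238)–(259,222). Its frosted end with the label points right (-y) and the notch is at upper left seen from the scene camera, so the label faces +x.

```bash
cat >> h.py <<'E'
from scipy.spatial.transform import Rotation as Ro
def wpose():
    s=robot.state(); T=np.eye(4); T[:3,:3]=Ro.from_rotvec(s['eef_rot']).as_matrix(); T[:3,3]=s['eef_pos']
    return T@np.array(robot.camera_params('wrist')['T_tool_cam'])
def wat(W,px,z):
    p=robot.camera_params('wrist'); u=np.array([(px[0]-p['cx'])/p['fx'],(px[1]-p['cy'])/p['fy']]); th=np.hypot(*u)
    d=np.array([u[0]/th*np.sin(th),-u[1]/th*np.sin(th),-np.cos(th)]) if th>0 else np.array([0,0,-1.])
    d=W[:3,:3]@d; o=W[:3,3]; return o+d*(z-o[2])/d[2]
def wproj(W,P):
    p=robot.camera_params('wrist'); c=np.linalg.inv(W)@np.append(P,1); r=np.hypot(c[0],c[1]); th=np.arctan2(r,-c[2])
    return np.array([p['cx']+p['fx']*th*c[0]/r,p['cy']-p['fy']*th*c[1]/r])
E
python3 - <<'E'
from h import *
p=robot.camera_params('wrist'); print({k:np.round(v,3).tolist() for k,v in p.items()})
A=lambda px,z:at('top',px,z).round(1)
print('jarA',A((207,170.5),100),'jarB',A((267,176.5),100))
for n,px in (('k1',(125,208)),('k2',(151,202.4)),): print(n,A(px,100))
print('cross',A((149,221),40),'NE',A((168,192.4),40)); 
print('divdir',A((125,225.6),40),A((170,216.6),40))
print('plate',A((227.3,238),66),A((258.9,222.3),66))
im=cv2.imread('pics/top0.png').astype(int)
dark=((im.max(2)<60)).astype(np.uint8)
n,l,st,ce=cv2.connectedComponentsWithStats(dark)
for i in range(1,n):
    if st[i,4]>60 : print(st[i],ce[i].round(1))
# purple/driver/blue
print('purple',A((199,201),100),'blue',A((224,144),100),'drv tip',A((311,154),5),'drv end',A((306,218),13))
o=at('scene',(135,149),271);print(o)
r=[ray('scene',(135,149)),ray('top',(424,228))]
E
```

```text
{'fx': 297.319, 'fy': 297.319, 'cx': 251.877, 'cy': 192.008, 'T_tool_cam': [[0.002, 0.959, 0.284, 83.564], [1.0, -0.002, -0.0, 0.535], [0.0, 0.284, -0.959, -179.495], [0.0, 0.0, 0.0, 1.0]]}
jarA [675.  124.9 100. ] jarB [662.7 -43.3 100. ]
k1 [563.3 343.8 100. ]
k2 [580.7 274.2 100. ]
cross [535.2 291.   40. ] NE [620.1 241.7  40. ]
divdir [520.2 358.3  40. ] [549.4 231.7  40. ]
plate [490.5  63.2  66. ] [536.9 -24.5  66. ]
[   0   26  512   28 4571] [252.3  39.7]
[477 147  35  48 349] [483.1 173.4]
[485 147  27  22 204] [500.2 155.3]
[487 170  25  22 181] [502.7 178.6]
[301 186  11  33 231] [306.1 202.1]
[390 204  16  34  70] [395.6 224.1]
[228 217  25  16  93] [239.9 224.4]
[234 228  26  20 176] [246.4 237.3]
[241 243  27  20 182] [253.5 252.6]
[249 258  24  17 114] [260.1 265.7]
[505 303   7  18  81] [508.9 311.2]
[  0 357  38  27 575] [ 20.9 373.2]
purple [588.2 143.1 100. ] blue [753.3  80.3 100. ] drv tip [ 758.3 -182.1    5. ] drv end [ 558.7 -166.    13. ]
[ 498.15357645 -385.86739582  271.        ]
```

```bash
python3 -m jog '[{"gripper":9.4,"offset":[3.75,-4.65,0.75],"rot":[0,0,-10.7]},{"gripper":9.4,"offset":[3.75,-4.65,0.75],"rot":[0,0,0]},{"gripper":9.4,"offset":[3.75,-4.65,0.75],"rot":[0,0,0]},{"gripper":9.4,"offset":[3.75,-4.65,0.75],"rot":[0,0,0]},{"gripper":9.4,"offset":[3.75,-4.65,0.75],"rot":[0,0,0]},{"gripper":9.4,"offset":[3.75,-4.65,0.75],"rot":[0,0,0]},{"gripper":9.4,"offset":[3.75,-4.65,0.75],"rot":[0,0,0]},{"gripper":9.4,"offset":[3.75,-4.65,0.75],"rot":[0,0,0]},{"gripper":9.4,"offset":[0,0,0],"rot":[0,0,0]},{"gripper":9.4,"offset":[0,0,0],"rot":[0,0,0]}]' 10
python3 - <<'E'
from h import *
W=wpose(); im=robot.capture('wrist'); np.save('W1.npy',W)
print(W[:3,3].round(),robot.state()['eef_pos'])
for n,z in (('jar2_center',50),('kept1_center',56),('crate_floor',6),('plate_center',36),('blank1_center',36),('plate_label',30),('rack',10),('reader_head',271)):
    for d in robot.recognise('wrist',n)[:5]: print(n,np.round(d['centre']),round(d['confidence'],2),wat(W,d['centre'],z).round())
cv2.imwrite('pics/w1.png',im); cv2.imwrite('pics/w1b.png',cv2.resize(im,(800,600),interpolation=cv2.INTER_CUBIC))
E
```

```text
t: 2.25
eef_pos: [499.6, 140.6, 265.3]
eef_rot: [-0.867, -3.019, -0.001]
wrist_force: [0.6, -0.2, 0.4]
width: 1.001
grip_force: 0.0
[429. 185. 445.] [499.25786592 141.17635456 265.37664606]
jar2_center [302. 305.] 0.87 [740.  90.  50.]
jar2_center [306. 274.] 0.77 [687. 125.  50.]
jar2_center [294. 221.] 0.56 [596. 152.  50.]
kept1_center [368. 170.] 0.93 [585. 281.  56.]
crate_floor [349. 122.] 0.98 [522. 300.   6.]
plate_center [196. 211.] 0.75 [513.  35.  36.]
blank1_center [164. 203.] 0.65 [477.   1.  36.]
plate_label [200. 204.] 0.71 [508.  44.  30.]
plate_label [163. 202.] 0.31 [475.  -3.  30.]
rack [175. 200.] 0.61 [485.   8.  10.]
reader_head [214. 296.] 0.42 [524.  94. 271.]
```

View pics/w1b.png

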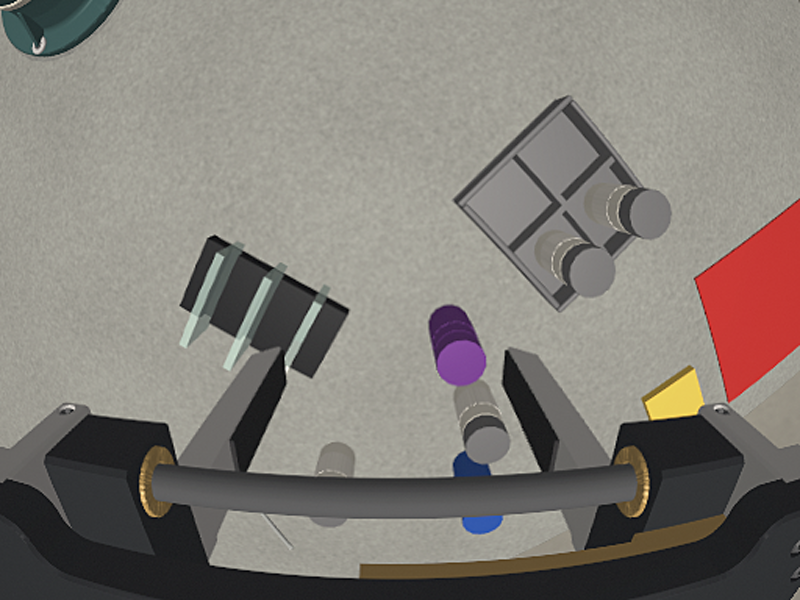

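The wrist view shows jarA's cap at about (487,440) in the 800x600 picture, with purple just above it at (461,362). The crate's empty cells are around (508,200) and (560,145), and the divider cross is at (562,207). The rack is at left, with its corners at (213,236), (349,309), (313,378) and (181,305).

```bash
python3 - <<'E'
from h import *
W=np.load('W1.npy'); s=1.5625
A=lambda x,y,z:wat(W,np.array([x,y])/s,z)[:2].round(1)
print('jarA',A(487,440,100),'purple',A(461,363,100))
print('k',A(643,213,106),A(588,271,106))
print('crate corners',A(456,202,40),A(568,97,40),A(560,310,40),'cross',A(562,207,40))
print('inner floor cells corners', A(512,249,6))
print('rack',A(213,236,20),A(349,309,20),A(313,378,20),A(181,305,20))
E
```

```text
jarA [670.2 133.2] purple [590.2 149.8]
k [558.1 341.3] [575.2 276. ]
crate corners [483.6 215.4] [452.3 354.6] [623.1 251.8] cross [536.6 298.3]
inner floor cells corners [556.1 242.6]
rack [387.9   4.5] [520.5  77.7] [562.5   4.8] [424.3 -69.7]
```

```bash
python3 -m jog '[{"gripper":9.4,"offset":[5.7,-0.3,-1.5],"rot":[0,0,0]},{"gripper":9.4,"offset":[5.7,-0.3,-1.5],"rot":[0,0,0]},{"gripper":9.4,"offset":[5.7,-0.3,-1.5],"rot":[0,0,0]},{"gripper":9.4,"offset":[0,0,0],"rot":[0,0,0]},{"gripper":9.4,"offset":[0,0,0],"rot":[0,0,0]}]'
cat >> h.py <<'E'
def caps(W,im,P,z=100,r=21,tol=40):
    # Hough circles near predicted cap centre; P world xy guess
    c=wproj(W,[P[0],P[1],z]); rp=np.mean([np.linalg.norm(wproj(W,[P[0]+a,P[1]+b,z])-c) for a,b in ((r,0),(-r,0),(0,r),(0,-r))])
    g=cv2.medianBlur(cv2.cvtColor(im,6),3)
    h=cv2.HoughCircles(g,cv2.HOUGH_GRADIENT,1.0,3,param1=60,param2=9,minRadius=int(rp*.88),maxRadius=int(rp*1.12)+1)
    print('pred',c.round(1),'r',rp.round(1))
    for x,y,q in (h[0] if h is not None else []):
        if np.hypot(x-c[0],y-c[1])<tol: print((x,y,q),wat(W,(x,y),z)[:2].round(1))
E
python3 - <<'E'
from h import *
W=wpose(); im=robot.capture('wrist'); np.save('W2.npy',W); cv2.imwrite('pics/w2.png',im)
caps(W,im,(671,131))
print(wproj(W,robot.state()['eef_pos']))
for d in robot.recognise('wrist','jar2_center'): print(d, wat(W,d['centre'],50).round())
cv2.imwrite('pics/w2b.png',cv2.resize(im,(640,480)))
E
```

```text
t: 3.32
eef_pos: [670.5, 131.6, 220.0]
eef_rot: [-0.865, -3.019, 0.0]
wrist_force: [0.8, -0.0, 0.2]
width: 1.004
grip_force: 0.0
pred [251.2 188.2] r 19.7
(np.float32(252.5), np.float32(190.5), np.float32(21.1)) [673.9 130.9]
(np.float32(253.5), np.float32(193.5), np.float32(20.2)) [677.2 130. ]
(np.float32(252.5), np.float32(187.5), np.float32(18.0)) [671.1 132.6]
(np.float32(255.5), np.float32(186.5), np.float32(21.2)) [671.8 135.8]
(np.float32(251.5), np.float32(174.5), np.float32(17.3)) [658.7 139.1]
(np.float32(254.5), np.float32(196.5), np.float32(22.4)) [680.6 129.2]
[251.0835957 237.0593764]
{'centre': [253.7, 186.0], 'confidence': 0.79} [682. 128.  50.]
{'centre': [225.1, 110.6], 'confidence': 0.73} [587. 147.  50.]
{'centre': [340.7, 210.6], 'confidence': 0.72} [769. 206.  50.]
{'centre': [255.0, 255.8], 'confidence': 0.63} [765.  78.  50.]
```

View pics/w2b.png

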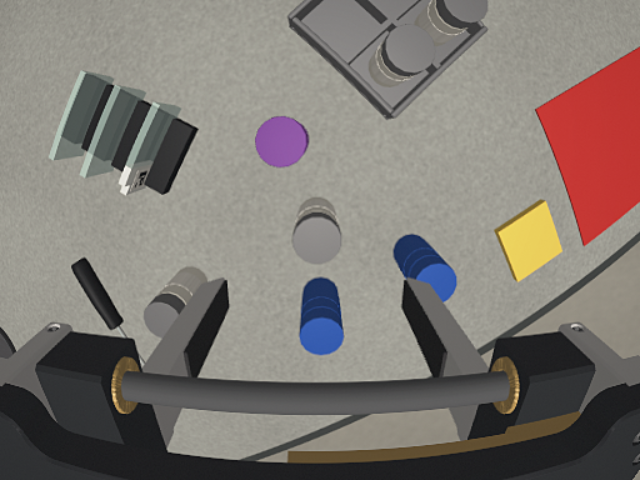

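jarA's cap is at 640-px (317,236), which gives world (673,132), between the fingers. Label confirmed on the filter plate at (140,180), facing +x. Descending and gripping.

```bash
python3 -m jog '[{"gripper":9.4,"offset":[0.1,0.05,-5],"rot":[0,0,0]},{"gripper":9.4,"offset":[0.1,0,-5],"rot":[0,0,0]},{"gripper":9.4,"offset":[0,0,-4],"rot":[0,0,0]},{"gripper":9.4,"offset":[0,0,-2],"rot":[0,0,0]},{"gripper":3.5,"offset":[0,0,0],"rot":[0,0,0]},{"gripper":3.5,"offset":[0,0,0],"rot":[0,0,0]},{"gripper":3.5,"offset":[0,0,0],"rot":[0,0,0]},{"gripper":3.5,"offset":[0,0,0],"rot":[0,0,0]},{"gripper":3.5,"offset":[0,0,0],"rot":[0,0,0]}]' 12
python3 - <<'E'
from h import *
W=np.load('W2.npy');A=lambda x,y,z:wat(W,np.array([x,y])/1.25,z)[:2].round(1)
print('jarB',A(171,318,100),'kept',A(410,50,106),A(461,3,106),'crate corners',A(290,19,40),A(391,117,40),A(487,30,40))
print('crossing?',A(384,22,40),'rack',A(197,129,20),A(163,193,20))
E
```

```text
t: 4.55
eef_pos: [673.1, 131.9, 61.0]
eef_rot: [0.866, 3.019, 0.001]
wrist_force: [0.9, 0.2, -0.1]
width: 0.507
grip_force: 0.0
jarB [668.2 -29.6] kept [580.  277.3] [563.5 341.4] crate corners [489.9 216.5] [623.7 247.7] [592.4 388.9]
crossing? [538.7 292.9] rack [528.   76.4] [561.9   4.4]
```

```bash
python3 -m jog '[{"gripper":3.5,"offset":[0,0,0],"rot":[0,0,0]},{"gripper":3.5,"offset":[0,0,0],"rot":[0,0,0]},{"gripper":3.5,"offset":[0,0,2],"rot":[0,0,0]},{"gripper":3.5,"offset":[0,0,5],"rot":[0,0,0]},{"gripper":3.5,"offset":[0,0,5],"rot":[0,0,0]},{"gripper":3.5,"offset":[-3.8,3.3,3],"rot":[0,0,0]},{"gripper":3.5,"offset":[-3.8,3.3,0],"rot":[0,0,0]},{"gripper":3.5,"offset":[-3.8,3.3,0],"rot":[0,0,0]},{"gripper":3.5,"offset":[0,0,0],"rot":[0,0,0]},{"gripper":3.5,"offset":[0,0,0],"rot":[0,0,0]}]' 12
python3 - <<'E'
from h import *
W=wpose(); im=robot.capture('wrist'); np.save('W3.npy',W); cv2.imwrite('pics/w3.png',im)
cv2.imwrite('pics/w3b.png',cv2.resize(im,(768,576),interpolation=cv2.INTER_CUBIC)); print(robot.state()['eef_pos'])
E
```

```text
t: 5.8
eef_pos: [559.1, 230.8, 211.4]
eef_rot: [0.865, 3.019, 0.0]
wrist_force: [-0.2, -0.4, -1.8]
width: 0.445
grip_force: 12.0
[559.46020855 230.36554291 211.02536249]
```

View pics/w3b.png

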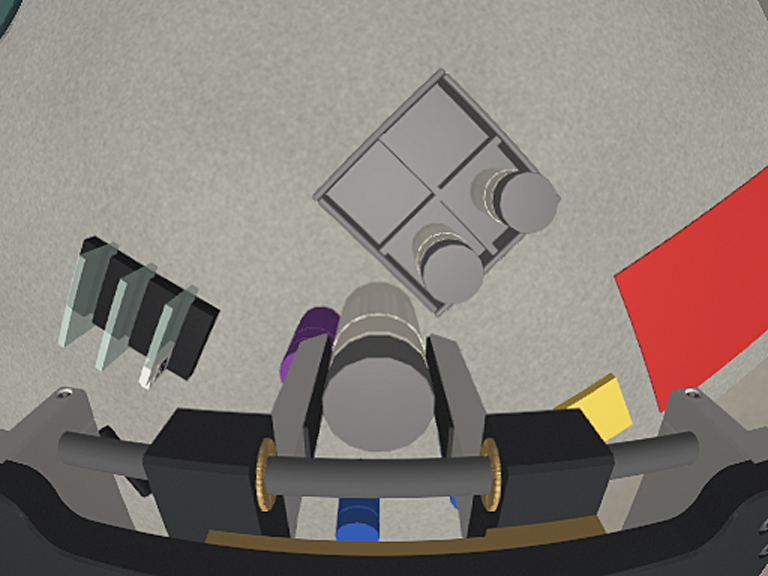

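jarA is held. The crate's outer top corners are at 768-px (442,70), (315,196), (560,197) and (440,314), with the cross at (436,190). The kept caps are at (527,203) and (452,272).

```bash
python3 - <<'E'
from h import *
W=np.load('W3.npy');A=lambda x,y,z:wat(W,np.array([x,y])/1.5,z)[:2]
c=np.array([A(442,70,40),A(315,196,40),A(440,314,40),A(560,197,40)]); print(c.round(1),'centre',c.mean(0).round(1),'cross',A(436,190,40).round(1))
ex=(c[2]-c[1]+c[3]-c[0]);ex/=np.linalg.norm(ex);ey=np.array([-ex[1],ex[0]]);print(ex,np.degrees(np.arctan2(ex[1],ex[0])))
m=(c.mean(0)+A(436,190,40))/2
print('c1',m-35*ex+35*ey,'c2',m-35*ex-35*ey,'k',A(527,203,106).round(1),A(452,272,106).round(1),'ideal',m+35*ex+35*ey,m+35*ex-35*ey)
print('rack20',A(92,237,20),A(218,308,20),A(190,380,20),'held cap',A(379,395,211+41))
E
```

```text
[[453.3 356.1]
 [486.4 218.5]
 [623.9 252.9]
 [589.8 390.4]] centre [538.4 304.5] cross [532.8 301.9]
[0.96997838 0.24319117] 14.074962480279586
c1 [493.0929378  328.61758719] c2 [510.11631949 260.71910063] k [562.5 345.7] [576.8 278.7] ideal [560.99142435 345.64096887] [578.01480604 277.74248232]
rack20 [390.4819626    8.04731633] [520.55257357  82.46337868] [564.14201462   6.5220021 ] held cap [557.29829745 233.10860515]
```

```bash
python3 -m jog '[{"gripper":3.5,"offset":[-3.3,4.9,0],"rot":[0,0,0]},{"gripper":3.5,"offset":[-3.3,4.85,0],"rot":[0,0,0]},{"gripper":3.5,"offset":[0,0,0],"rot":[0,0,0]},{"gripper":3.5,"offset":[0,0,-5],"rot":[0,0,0]},{"gripper":3.5,"offset":[0,0,-5],"rot":[0,0,0]},{"gripper":3.5,"offset":[0,0,-3],"rot":[0,0,0]},{"gripper":3.5,"offset":[0,0,-1],"rot":[0,0,0]},{"gripper":3.5,"offset":[0,0,-0.3],"rot":[0,0,0]},{"gripper":3.5,"offset":[0,0,0],"rot":[0,0,0]},{"gripper":3.5,"offset":[0,0,0],"rot":[0,0,0]}]' 12
```

```text
t: 7.1
eef_pos: [494.0, 328.9, 69.4]
eef_rot: [0.865, 3.017, 0.004]
wrist_force: [0.3, 0.4, -2.4]
width: 0.446
grip_force: 12.0
```

```bash
python3 -m jog '[{"gripper":3.5,"offset":[0,0,-0.2],"rot":[0,0,0]},{"gripper":3.5,"offset":[0,0,0],"rot":[0,0,0]}]' 12
```

```text
t: 7.35
eef_pos: [493.5, 328.8, 66.7]
eef_rot: [0.865, 3.018, 0.003]
wrist_force: [0.5, 0.5, 1.7]
width: 0.443
grip_force: 12.0
```

```bash
python3 -m jog '[{"gripper":8,"offset":[0,0,0],"rot":[0,0,0]},{"gripper":8,"offset":[0,0,0],"rot":[0,0,0]},{"gripper":8,"offset":[0,0,0],"rot":[0,0,0]},{"gripper":8,"offset":[0,0,2],"rot":[0,0,0]},{"gripper":8,"offset":[0,0,5],"rot":[0,0,0]},{"gripper":8,"offset":[0,0,6],"rot":[0,0,0]},{"gripper":9.4,"offset":[1,-2.5,2],"rot":[0,0,0]},{"gripper":9.4,"offset":[2.5,-5.6,0],"rot":[0,0,0]},{"gripper":9.4,"offset":[2.5,-5.6,0],"rot":[0,0,0]},{"gripper":9.4,"offset":[2.5,-5.6,0],"rot":[0,0,0]}]' 12
python3 -m jog '[{"gripper":9.4,"offset":[2.5,-5.6,0],"rot":[0,0,0]},{"gripper":9.4,"offset":[2.5,-5.6,0],"rot":[0,0,0]},{"gripper":9.4,"offset":[2.5,-5.6,0],"rot":[0,0,0]},{"gripper":9.4,"offset":[1,-0.2,0],"rot":[0,0,0]},{"gripper":9.4,"offset":[0,0,0],"rot":[0,0,0]},{"gripper":9.4,"offset":[0,0,0],"rot":[0,0,0]}]'
python3 - <<'E'
from h import *
W=wpose(); im=robot.capture('wrist'); np.save('W4.npy',W); cv2.imwrite('pics/w4.png',im)
caps(W,im,(664,-34))
for d in robot.recognise('wrist','jar2_center'): print(d, wat(W,d['centre'],50).round())
cv2.imwrite('pics/w4b.png',cv2.resize(im,(768,576),interpolation=cv2.INTER_CUBIC)); print(robot.state()['eef_pos'])
E
```

```text
t: 8.6
eef_pos: [578.3, 133.9, 215.6]
eef_rot: [0.865, 3.02, 0.001]
wrist_force: [0.5, 0.1, -0.1]
width: 0.997
grip_force: 0.0
t: 9.35
eef_pos: [662.5, -32.9, 215.7]
eef_rot: [-0.863, -3.021, -0.001]
wrist_force: [0.0, 0.2, 0.0]
width: 0.999
grip_force: 0.0
pred [251.2 190.3] r 19.9
(np.float32(247.5), np.float32(191.5), np.float32(21.1)) [663.1 -37.9]
(np.float32(244.5), np.float32(192.5), np.float32(22.4)) [662.4 -41.1]
(np.float32(247.5), np.float32(195.5), np.float32(20.2)) [666.8 -40.2]
(np.float32(247.5), np.float32(188.5), np.float32(21.3)) [660.4 -36.2]
(np.float32(245.5), np.float32(198.5), np.float32(22.4)) [668.4 -43.7]
{'centre': [372.6, 194.1], 'confidence': 0.93} [763.  88.  50.]
{'centre': [441.2, 155.9], 'confidence': 0.71} [770. 203.  50.]
{'centre': [354.0, 44.2], 'confidence': 0.69} [587. 157.  50.]
[662.42625448 -32.82719855 216.0130703 ]
```

View pics/w4b.png

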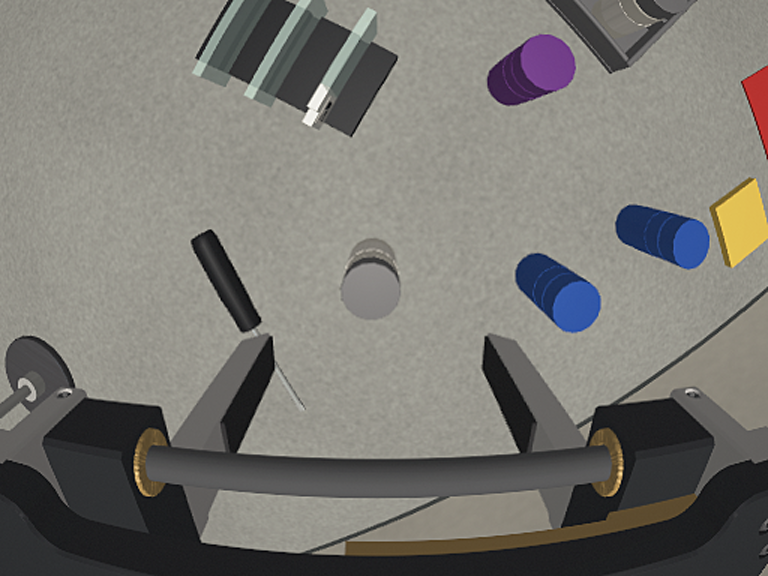

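jarB's cap is at 768-px (371,288), which gives world (663.5,-38).

```bash
python3 -m jog '[{"gripper":9.4,"offset":[0.1,-0.5,-4],"rot":[0,0,0]},{"gripper":9.4,"offset":[0,0,-5],"rot":[0,0,0]},{"gripper":9.4,"offset":[0,0,-4],"rot":[0,0,0]},{"gripper":9.4,"offset":[0,0,-2.5],"rot":[0,0,0]},{"gripper":3.5,"offset":[0,0,0],"rot":[0,0,0]},{"gripper":3.5,"offset":[0,0,0],"rot":[0,0,0]},{"gripper":3.5,"offset":[0,0,0],"rot":[0,0,0]},{"gripper":3.5,"offset":[0,0,0],"rot":[0,0,0]},{"gripper":3.5,"offset":[0,0,0],"rot":[0,0,0]},{"gripper":3.5,"offset":[0,0,0],"rot":[0,0,0]}]' 12
python3 -m jog '[{"gripper":3.5,"offset":[0,0,0],"rot":[0,0,0]},{"gripper":3.5,"offset":[0,0,2],"rot":[0,0,0]},{"gripper":3.5,"offset":[0,0,5],"rot":[0,0,0]},{"gripper":3.5,"offset":[0,0,5],"rot":[0,0,-10]},{"gripper":3.5,"offset":[-0.7,2.5,3],"rot":[0,0,-10]},{"gripper":3.5,"offset":[-1,4,0],"rot":[0,0,-10]},{"gripper":3.5,"offset":[-1,4,0],"rot":[0,0,-10]},{"gripper":3.5,"offset":[-1,4,0],"rot":[0,0,-10]},{"gripper":3.5,"offset":[-1,4,0],"rot":[0,0,-10]},{"gripper":3.5,"offset":[-1,4,0],"rot":[0,0,-10]}]' 12
```

```text
t: 10.7
eef_pos: [664.0, -39.6, 60.9]
eef_rot: [0.866, 3.019, 0.0]
wrist_force: [-0.9, 0.5, 1.2]
width: 0.444
grip_force: 12.0
t: 11.95
eef_pos: [606.4, 186.7, 211.7]
eef_rot: [2.447, 1.97, 0.001]
wrist_force: [0.0, -0.6, -2.2]
width: 0.445
grip_force: 12.0
```

```bash
python3 -m jog '[{"gripper":3.5,"offset":[-3.2,2.45,0],"rot":[0,0,-10]},{"gripper":3.5,"offset":[-3.2,2.45,0],"rot":[0,0,-10]},{"gripper":3.5,"offset":[-3.2,2.45,0],"rot":[0,0,0]},{"gripper":3.5,"offset":[0,0,0],"rot":[0,0,0]},{"gripper":3.5,"offset":[0,0,0],"rot":[0,0,0]}]' 12
python3 - <<'E'
from h import *
W=wpose(); im=robot.capture('wrist'); np.save('W5.npy',W); cv2.imwrite('pics/w5.png',im)
print(robot.state()['eef_pos'])
cv2.imwrite('pics/w5b.png',cv2.resize(im,(640,480),interpolation=cv2.INTER_CUBIC))
for n,P in (('jarA',(493.5,328.5,106)),('k1',(562,345.5,106)),('k2',(577,278,106)),('c2',(510.5,260.5,6)),('cross',(537,303,40))): print(n,wproj(W,P)*1.25)
E
```

```text
t: 12.58
eef_pos: [511.3, 258.7, 211.3]
eef_rot: [2.747, 1.523, 0.002]
wrist_force: [-0.3, 0.3, -1.7]
width: 0.443
grip_force: 12.0
[511.53522246 258.38145532 210.98448468]
jarA [248.26617169 177.40712971]
k1 [311.51171137 110.90789214]
k2 [374.11989869 175.65922204]
c2 [313.48998865 211.4179266 ]
cross [313.40904143 167.16331999]
```

View pics/w5b.png

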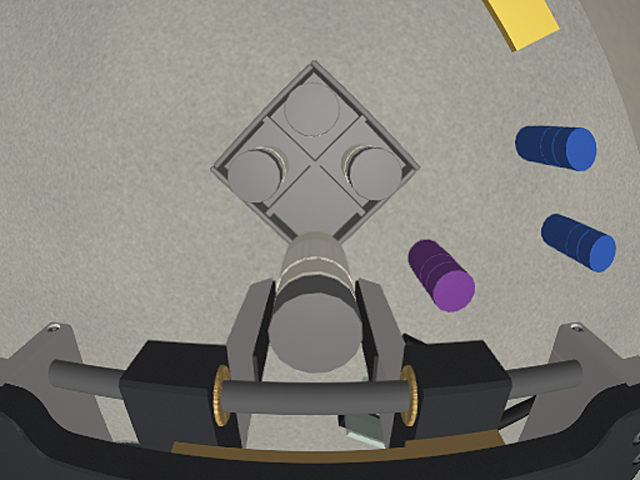

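```bash
python3 - <<'E'
from h import *
W=np.load('W5.npy');A=lambda x,y,z:wat(W,np.array([x,y])/1.25,z)[:2].round(1)
print('cross',A(315,160.5,40),'corners',A(314,62,40),A(211,167,40),A(420,167,40),(A(211,167,40)+A(420,167,40))/2)
print('jarA',A(256,174,106),'k',A(312,109,106),A(374,174,106))
E
```

```text
cross [541.6 307.6] corners [590.4 387.8] [454. 357.] [625.6 250.3] [539.8  303.65]
jarA [500.1 327.4] k [563.1 346.6] [577.6 279.2]
```

The three jars are in their cells at 640-px (312,108), (374,174) and (256,174). jarB is over the empty cell at (316,205). A slight correction, then set down.

```bash
python3 -m jog '[{"gripper":3.5,"offset":[0.15,0.3,-5],"rot":[0,0,0]},{"gripper":3.5,"offset":[0,0,-5],"rot":[0,0,0]},{"gripper":3.5,"offset":[0,0,-3],"rot":[0,0,0]},{"gripper":3.5,"offset":[0,0,-1],"rot":[0,0,0]},{"gripper":3.5,"offset":[0,0,-0.3],"rot":[0,0,0]},{"gripper":3.5,"offset":[0,0,0],"rot":[0,0,0]},{"gripper":3.5,"offset":[0,0,0],"rot":[0,0,0]}]' 12
python3 -m jog '[{"gripper":3.5,"offset":[0,0,-0.1],"rot":[0,0,0]},{"gripper":3.5,"offset":[0,0,0],"rot":[0,0,0]}]' 12
```

```text
t: 13.5
eef_pos: [513.5, 262.3, 69.3]
eef_rot: [2.747, 1.523, 0.005]
wrist_force: [0.4, -0.4, -0.8]
width: 0.446
grip_force: 12.0
t: 13.75
eef_pos: [512.4, 262.0, 66.9]
eef_rot: [2.747, 1.523, 0.001]
wrist_force: [0.4, 0.4, -1.4]
width: 0.445
grip_force: 12.0
```

```bash
python3 -m jog '[{"gripper":3.5,"offset":[0,0,-0.05],"rot":[0,0,0]},{"gripper":8,"offset":[0,0,0],"rot":[0,0,0]},{"gripper":8,"offset":[0,0,0],"rot":[0,0,0]},{"gripper":8,"offset":[0,0,0],"rot":[0,0,0]},{"gripper":8,"offset":[0,0,2],"rot":[0,0,0]},{"gripper":8,"offset":[0,0,6],"rot":[0,0,0]},{"gripper":8,"offset":[0,0,6],"rot":[0,0,0]},{"gripper":8,"offset":[0,-3,1],"rot":[0,0,10.5]},{"gripper":8,"offset":[0,-4,0],"rot":[0,0,10.5]},{"gripper":8,"offset":[0,-4,0],"rot":[0,0,10.5]}]' 12
python3 -m jog '[{"gripper":4.4,"offset":[0.1,-4,0],"rot":[0,0,10]},{"gripper":4.4,"offset":[0.1,-4,0],"rot":[0,0,10]},{"gripper":4.4,"offset":[0.1,-4,0],"rot":[0,0,10]},{"gripper":4.4,"offset":[0,-0.3,0],"rot":[0,0,0]},{"gripper":4.4,"offset":[0,0,0],"rot":[0,0,0]},{"gripper":4.4,"offset":[0,0,0],"rot":[0,0,0]}]'
python3 - <<'E'
from h import *
W=wpose(); im=robot.capture('wrist'); np.save('W6.npy',W); cv2.imwrite('pics/w6.png',im)
T=Ro.from_rotvec(robot.state()['eef_rot']).as_matrix(); print(robot.state()['eef_pos'],'yaw',np.degrees(np.arctan2(T[1,1],T[0,1])))
for n in ('plate_center','blank1_center','plate_label','rack'):
    for d in robot.recognise('wrist',n)[:3]: print(n,d,wat(W,d['centre'],36).round())
t=robot.capture('top'); s=robot.capture('scene')
for c in ('top','scene'):
    for d in robot.recognise(c,'reader_head')[:2]: print(c,d)
    for d in robot.recognise(c,'jar1_center'): print(c,d['centre'],round(d['confidence'],2))
cv2.imwrite('pics/t2.png',t);cv2.imwrite('pics/s2.png',s)
f=lambda im,x,y,w,h:cv2.resize(im[y:y+h,x:x+w],(360,270),interpolation=cv2.INTER_CUBIC)
b=np.vstack([f(t,384,190,80,60),f(s,90,120,80,60)])
cv2.imwrite('pics/c2.png',np.hstack([cv2.resize(im[50:350,90:390],(440,440),interpolation=cv2.INTER_CUBIC),b[:440]]) if 0 else np.hstack([cv2.resize(im[30:330,90:330],(432,540),interpolation=cv2.INTER_CUBIC),b]))
E
```

```text
t: 15.0
eef_pos: [512.4, 151.0, 216.4]
eef_rot: [2.223, 2.219, 0.001]
wrist_force: [0.9, 0.1, 0.0]
width: 0.849
grip_force: 0.0
t: 15.75
eef_pos: [515.3, 30.0, 216.0]
eef_rot: [-1.582, -2.714, -0.001]
wrist_force: [0.1, -0.0, -0.6]
width: 0.467
grip_force: 0.0
[515.29205543  30.06036204 215.98929859] yaw 29.5590809219224
plate_center {'centre': [247.7, 181.8], 'confidence': 0.61} [516.  19.  36.]
blank1_center {'centre': [211.2, 178.4], 'confidence': 0.78} [474.   1.  36.]
blank1_center {'centre': [227.7, 176.8], 'confidence': 0.45} [491.  13.  36.]
plate_label {'centre': [251.0, 176.9], 'confidence': 0.66} [516.  27.  36.]
rack {'centre': [224.1, 172.4], 'confidence': 0.61} [484.  15.  36.]
top {'centre': [423.5, 228.0], 'confidence': 0.8}
top [158.7, 229.7] 0.78
scene {'centre': [133.6, 148.2], 'confidence': 0.95}
scene [336.9, 192.3] 0.7
```

View pics/c2.png

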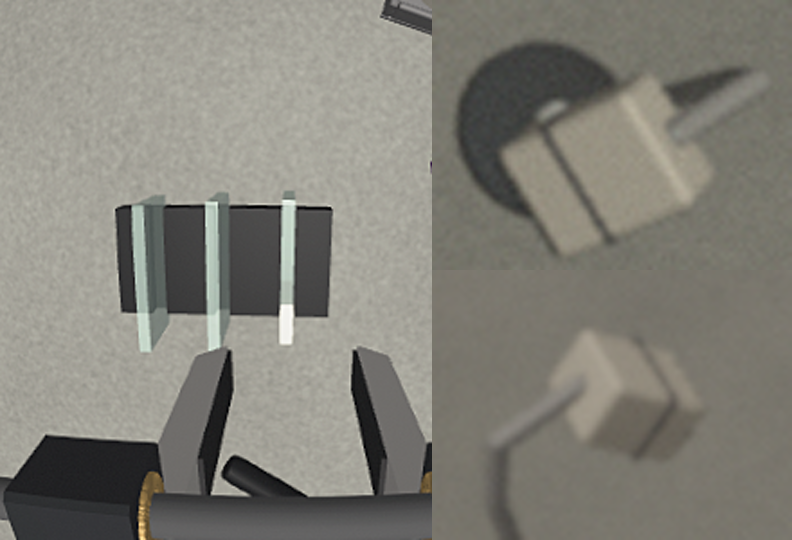

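```bash
python3 - <<'E'
from h import *
from scipy.optimize import least_squares
W=np.load('W6.npy');A=lambda x,y,z:wat(W,np.array([x/1.8+90,y/1.8+30]),z)[:2].round(1)
a,b,e=A(289,200,66),A(287,305,66),A(287,345,66);print('clear end',a,'frost start',b,np.linalg.norm(b-a),'end66',e,'end54',A(287,345,54))
print('rack',A(117,207,20),A(331,207,20),A(328,317,20),A(122,313,20))
M=lambda x,y:np.array([384+(x-432)/4.5,190+y/4.5]); S=lambda x,y:np.array([90+(x-432)/4.5,120+(y-270)/4.5])
obs=[(-1,-75,M(620,95)),(1,-75,M(690,205)),(-1,0,M(503,155)),(1,0,M(560,258))]
def pts(p):
    s=np.array([np.cos(p[2]),np.sin(p[2]),0]);zr=.7071*(s-[0,0,1]);up=.7071*(s+[0,0,1]);lv=np.array([-s[1],s[0],0])
    return np.array([p[0],p[1],271]),zr,up,lv
def f(p,full=False):
    c,zr,up,lv=pts(p); r=[]
    for k,z,m in obs: r+=list(proj('top',c+26*up+z*zr-32*k*lv*sg)-m)
    r+=list((proj('scene',c-37*zr)-[133.6,148.2])*.5); return r
for sg in (1,-1):
    q=least_squares(f,[505,-395,2.05]); print(sg,q.x,np.degrees(q.x[2]),q.cost,np.round(q.fun,1))
E
```

```text
clear end [491.9  68.7] frost start [524.3   8.9] 68.01323400633144 end66 [538.1 -15.4] end54 [540.4 -19.7]
rack [386.6  -0.6] [522.6  74.3] [562.5   2.7] [424.6 -72.8]
1 [ 510.89597623 -385.16952723   -1.03048031] -59.042172645744245 946.0763174594642 [-17.8   9.7 -17.1  11.2  18.1 -12.5  20.8 -11.2   3.7  -2.6]
-1 [ 500.30250209 -367.36410051    2.10323122] 120.50627248271726 7.302551770465006 [ 0.8 -1.2  1.4  0.2 -2.6 -0.4 -0.2  1.3 -1.2 -0.5]
```

The filter plate's top edge runs in the left crop from (289,200) to (287,345), with the white frosted end at the bottom, so its centre is (516,25). I'm gripping at plate x = -20. The reader-fit puts the window at about (500,-367,271), with its line of sight at yaw 120°.

```bash
python3 -m jog '[{"gripper":4.4,"offset":[-0.9,1.2,-5],"rot":[0,0,-0.5]},{"gripper":4.4,"offset":[0,0,-5],"rot":[0,0,0]},{"gripper":4.4,"offset":[0,0,-4],"rot":[0,0,0]},{"gripper":4.4,"offset":[0,0,-2.5],"rot":[0,0,0]},{"gripper":4.4,"offset":[0,0,-1.9],"rot":[0,0,0]},{"gripper":4.4,"offset":[0,0,0],"rot":[0,0,0]},{"gripper":0.5,"offset":[0,0,0],"rot":[0,0,0]},{"gripper":0.5,"offset":[0,0,0],"rot":[0,0,0]},{"gripper":0.5,"offset":[0,0,0],"rot":[0,0,0]},{"gripper":0.5,"offset":[0,0,0],"rot":[0,0,0]}]' 20
python3 -m jog '[{"gripper":0.5,"offset":[0,0,0],"rot":[0,0,0]},{"gripper":0.5,"offset":[0,0,0],"rot":[0,0,0]},{"gripper":0.5,"offset":[0,0,0],"rot":[0,0,0]}]' 20
```

```text
t: 17.55
eef_pos: [506.6, 40.9, 32.5]
eef_rot: [1.594, 2.706, 0.001]
wrist_force: [-0.6, 0.1, 4.7]
width: 0.086
grip_force: 20.2
t: 17.92
eef_pos: [506.6, 40.9, 32.5]
eef_rot: [1.594, 2.706, 0.001]
wrist_force: [-1.4, 0.1, 3.3]
width: 0.084
grip_force: 20.0
```

```bash
python3 -m jog '[{"gripper":0.5,"offset":[0,0,1],"rot":[0,0,0]},{"gripper":0.5,"offset":[0,0,3],"rot":[0,0,0]},{"gripper":0.5,"offset":[0,0,4],"rot":[0,0,0]},{"gripper":0.5,"offset":[0,0,4],"rot":[0,0,0]},{"gripper":0.5,"offset":[0,0,4],"rot":[0,0,0]},{"gripper":0.5,"offset":[0,0,2],"rot":[0,0,0]},{"gripper":0.5,"offset":[0,0,0],"rot":[0,0,0]}]' 20
python3 -m jog '[{"gripper":0.5,"offset":[0,-2,0],"rot":[0,0,-8.5]},{"gripper":0.5,"offset":[0,-2,0],"rot":[0,0,-10]},{"gripper":0.5,"offset":[0,-2,0],"rot":[0,0,-10]},{"gripper":0.5,"offset":[0,-2,0],"rot":[0,0,-10]},{"gripper":0.5,"offset":[0,-2,0],"rot":[0,0,-10]},{"gripper":0.5,"offset":[0,-2,0],"rot":[0,0,-10]},{"gripper":0.5,"offset":[0,-2,0],"rot":[0,0,-10]},{"gripper":0.5,"offset":[0,-2,0],"rot":[0,0,-10]},{"gripper":0.5,"offset":[0,-2,0],"rot":[0,0,-10]},{"gripper":0.5,"offset":[0,-1,0],"rot":[0,0,0]}]' 20
```

```text
t: 18.8
eef_pos: [507.2, 40.9, 214.0]
eef_rot: [1.593, 2.704, 0.003]
wrist_force: [-0.2, 0.2, -1.4]
width: 0.085
grip_force: 20.0
t: 20.05
eef_pos: [505.5, -149.6, 210.0]
eef_rot: [-3.028, -0.827, 0.004]
wrist_force: [0.6, 0.3, -1.1]
width: 0.083
grip_force: 20.0
```

```bash
python3 -m jog '[{"gripper":0.5,"offset":[0,0,0],"rot":[-7.75,-4.57,0]},{"gripper":0.5,"offset":[0,0,0],"rot":[-7.75,-4.57,0]},{"gripper":0.5,"offset":[0,0,0],"rot":[-7.75,-4.57,0]},{"gripper":0.5,"offset":[0,0,0],"rot":[-7.75,-4.57,0]},{"gripper":0.5,"offset":[0,0,0],"rot":[-7.75,-4.57,0]},{"gripper":0.5,"offset":[0,0,0],"rot":[0,0,0]},{"gripper":0.5,"offset":[0,0,0],"rot":[0,0,0]}]' 20
python3 - <<'E'
from h import *
s=robot.state(); R=Ro.from_rotvec(s['eef_rot']).as_matrix(); print(s['joint_positions'].round(2)); print(R.round(3))
W=wpose(); im=robot.capture('wrist'); np.save('W7.npy',W); cv2.imwrite('pics/w7.png',im)
for d in robot.recognise('wrist','reader_head'): print(d)
for d in robot.recognise('wrist','plate_label'): print(d)
print('pred window px',wproj(W,(500,-367,271)),'head',wproj(W,(500+27*.7,-367-53*.6,297)))
E
```

```text
t: 20.92
eef_pos: [506.8, -148.9, 212.5]
eef_rot: [2.289, 0.626, 0.259]
wrist_force: [0.1, -0.3, -0.7]
width: 0.085
grip_force: 20.0
[ 0.02 -0.25  1.87 -0.73  1.18  1.23]
[[ 0.861  0.36   0.359]
 [ 0.509 -0.61  -0.608]
 [ 0.     0.706 -0.708]]
{'centre': [412.6, 274.0], 'confidence': 0.56}
{'centre': [251.8, 240.9], 'confidence': 0.83}
pred window px [395.62533184 289.06300924] head [422.94791018 281.98672742]
```

```bash
python3 - <<'E'
import cv2
im=cv2.imread('pics/w7.png'); cv2.imwrite('pics/w7b.png',cv2.resize(im[130:370,192:512],(800,600),interpolation=cv2.INTER_CUBIC))
E
```

```text
(no output)
```

View pics/w7b.png

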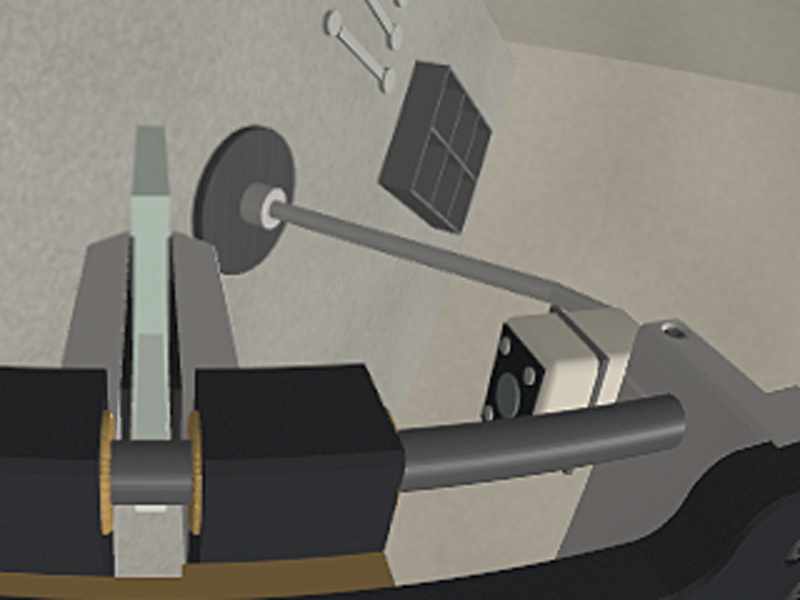

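The last view shows the held plate and the reader's lens at crop (509,398), i.e. wrist px (395.6,289.2). That matches the predicted window at (395.6,289.1). Moving in.

```bash
python3 -m jog '[{"gripper":0.5,"offset":[0,-3,-0.3],"rot":[0,0,0]},{"gripper":0.5,"offset":[0,-3,-0.3],"rot":[0,0,0]},{"gripper":0.5,"offset":[0.1,-3,-0.4],"rot":[0,0,0]},{"gripper":0.5,"offset":[0,-2.5,-0.3],"rot":[0,0,0]},{"gripper":0.5,"offset":[0,-1.2,0],"rot":[0,0,0]},{"gripper":0.5,"offset":[0,0,0],"rot":[0,0,0]},{"gripper":0.5,"offset":[0,0,0],"rot":[0,0,0]},{"gripper":0.5,"offset":[0,0,0],"rot":[0,0,0]}]' 20
python3 - <<'E'
from h import *
s=robot.state(); R=Ro.from_rotvec(s['eef_rot']).as_matrix(); P=np.array([-R[:,0],R[:,1],-R[:,2]]).T
L=s['eef_pos']+P@[52.6,4,-1.5]; a=np.radians(120.5); zr=.7071*np.array([np.cos(a),np.sin(a),-1]); d=L-[500.3,-367.4,271]
print(s['eef_pos'],'label',L,'along',d@zr,'off',d-(d@zr)*zr,'ang',np.arccos(-P[:,1]@zr))
W=wpose(); robot.capture('wrist'); print([ (r['centre'],r['confidence']) for r in robot.recognise('wrist','reader_head')],wproj(W,(500.3,-367.4,271)))
for c in('top','scene'):
    cv2.imwrite(f'pics/f_{c}.png',robot.capture(c)); print(c,'label pred',proj(c,L),'win',proj(c,(500.3,-367.4,271)))
    for n in('plate_label','plate_center','reader_head','jar1_center'): print(n,[(r['centre'],round(r['confidence'],2)) for r in robot.recognise(c,n)])
print(proj('top',(497,329,56)),proj('top',(513,262,56)))
s=robot.state();print(s['qd'].round(3),s['grip_force'],s['wrist_force'])
E
```

```text
t: 22.08
eef_pos: [507.7, -275.3, 199.2]
eef_rot: [2.288, 0.625, 0.26]
wrist_force: [0.2, 0.8, -0.7]
width: 0.085
grip_force: 20.0
[ 507.679286   -275.30440529  199.18704531] label [ 464.37105989 -305.41080134  200.92269165] along 100.21327020604006 off [0.03563602 0.93346415 0.78349501] ang 0.004412226822424545
[([406.5, 269.7], 0.76)] [382.08014097 291.03241292]
top label pred [372.85338796 248.90608802] win [408.19414756 232.97080023]
plate_label [([374.3, 254.5], 0.61)]
plate_center [([371.9, 251.5], 0.65)]
reader_head [([422.6, 226.0], 0.84)]
jar1_center [([157.8, 226.8], 0.85), ([249.6, 238.2], 0.67)]
scene label pred [165.79786809 155.20206108] win [140.99321849 149.45277893]
plate_label [([170.5, 163.2], 0.69), ([266.0, 198.9], 0.41)]
plate_center [([171.2, 163.2], 0.85)]
reader_head [([134.9, 147.7], 0.89), ([348.4, 214.1], 0.22)]
jar1_center [([337.5, 194.1], 0.65)]
[133.1104679  233.56807048] [157.38742191 228.49183547]
[-0.    -0.     0.     0.003 -0.001  0.001] 19.995562434196472 [-0.22965539  1.10384885 -0.47740729]
```

```bash
python3 -c "
from plant import robot
print(robot.job_done())"
```

```text
the job is handed in; nothing more can be done
None
```

I handed the job in with both loose jars set down in the empty crate cells and the filter plate held still, its label about 100 mm in front of the reader's window and square to it (calculated from the arm pose and my camera fit of the reader); the judge returned no verdict, and I didn't look at the second jar closely after letting it go.

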